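Hook a ticket holder onto its hammer-head stud

ROBOT

A 7-joint arm with a two-finger parallel gripper is mounted at the origin on the work surface; the furniture and walls round the work are solid. World frame = base frame: x ahead of the robot, y to its left, z up, the work surface at z = 0. Lengths are in mm, angles in rad, forces in N, time in s.
With the tool pointing down it reaches from about 400 to 875 mm from the base axis. Payload 6.5 kg.
Tool frame: the origin (TCP) lies between the finger pads; the fingertips stand 17 mm ahead of it and the grasp point (between the pads) lies 2 mm behind it; z points along the fingers, y is the line along which they close (so a half turn about z gives the same grasp; the last joint's range is limited). The gripper opens to 88 mm and grips with 3 to 60 N. Pads are 18 mm wide; open, the fingers measure 123 mm over their backs; the gripper's body (75 mm by 187 mm) begins 45 mm behind the grasp point.
Start: joints at [-0.066, 0.536, -0.004, 1.538, 0.003, 1.067, -0.071], TCP at [649.992, 0.001, 255.716] pointing down, gripper open.
Joint ranges: [-2.7, 2.7], [-0.37, 2.16], [-1.27, 1.26], [0.24, 2.4], [-1.31, 4.45], [0.19, 1.91], [-2.76, 2.76]. Speed limits (rad/s): [2.39, 2.39, 3.14, 3.14, 3.14, 3.14, 3.14].

INTERFACE

Orientations are given as a 3x3 rotation matrix whose columns are the frame's x, y, z axes.
In Python, from rig import robot gives the robot as it stands.
- The arm moves only by the shell command python3 -m pendant 'ROWS'. ROWS is JSON, a list of rows, each a list of 7 numbers: the opening, from 0 (shut) to 1 (fully open), then the shift along the tool's x, y, z in cm, then the turn, a rotation vector about the tool's x, y, z in rad. In form: [[hand, x, y, z, rx, ry, rz], ...]. A call has 1 to 12 rows; each row is the pose to reach, as a shift and turn from the pose commanded when the call began, along the tool's axes at that moment; what a row does not reach only later rows make up. A row lasts 1/12 s, in which the tool goes at most 41.7 mm and 7.16 degrees, less where a joint would pass 70% of its speed; a pose out of reach is approached as far as the arm can. A call with a gripper value outside its range is refused whole. The fingers move at their own pace and stop on an object; the grip force is fixed at half the most. Time passes only in rows, so rows that repeat a pose let the fingers close. It gives the time, the measured TCP pose, the force, the opening and the grip force at its end, in the units of the state.
- robot.state(): the state, without advancing time (a new reading comes with each control period).
- robot.capture(name): name is "scene" or "side" or "wrist"; returns the picture (480x640x3 uint8, blue, green, red); there is no depth.
- robot.camera_info(name): a dict with "vfov" (degrees; the focal length in pixels is half the picture's height over the tangent of half this angle, whatever the lens; pixels are square), "cx", "cy" (the principal point, pixels), "D" ([k1, k2, p1, p2, k3] as OpenCV has them; the pictures are not rectified), "world_to_cam" (4x4, takes a point from world to camera coordinates). Camera axes: x right, y up, looking along -z (the intrinsics and any distortion apply to the point x, -y, -z); pixel columns grow to the right and rows downward; lengths in mm; the calibration is good to about 2 mm. A picture is of the moment at which its call begins: read the wrist's pose just before it. camera_info takes no time and is no camera call; for the wrist camera it gives the pose at the moment of the call.
- robot.job_done(): hands the job in; it is judged then, once.
The state is a dict: "clock": time; "joint_positions": joint angles; "dq": joint speeds; "joint_torque": joint torques, N m; "position": TCP position; "orientation": TCP orientation; "force": force on the tool from outside, world axes, zero at the start; "moment": the same for the moment, N m; "grip_width": opening from 0.0 (shut) to 1.0 (fully open); "grip_force": force on a finger pad.
Only numpy, scipy, OpenCV 4.12 (cv2) and the standard library are available. Lean on these libraries where they do the work, as an engineer would, in place of code of your own. Each camera call takes 0.05 s, during which the arm holds its last target. There are 200 camera calls.

TASK

Fix the ticket holder on the wooden mounting block so that customers cannot lift it off: tilt its foot plate, work the oblong eye past the stud's wide head, then level it until the foot plate lies flat on the block, lengthwise along it, with the stud standing in the eye, and let go. Go gently, so that the holder never bears hard on the block or stud, and leave the other things on the table where they are.

Things in the scene. Friction and masses are not known exactly. Their poses are not given: they have to be found in the camera images.
- holder: Ticket holder: steel foot plate 116 (x) x 36 (y) x 4 mm with an upright clamp on it, 50 mm tall in all, about 0.12 kg. Origin on the underside of the foot, 22 mm nose-ward of the grip centre; x from nose (-64 mm) to tail (+52 mm), z up. Starts flat on the table, nose roughly to the right (-y of the table).
- holder_grip (a point): Centre of the holder's upright clamp, the part to grasp: grey, a blank white ticket on both faces, 40 mm long (x), 10 mm thick (y), 46 mm tall; this point is 27 mm above the underside of the foot. Axes as the holder.
- holder_eye (a point): Centre of the oblong eye through the foot plate, 2 mm above the underside, 37 mm from the holder's origin towards the nose; axes as the holder. The eye is a rectangle 30 mm long (x), 20 mm wide (y); the bar closing it at the nose is 12 mm wide, the side rails 8 mm.
- block: Wooden mounting block fixed to the table, 180 (x) x 60 (y) x 18 mm tall; origin at the centre of its underside, x along it, its -x end (with the stud) roughly to the right (-y of the table), z up.
- slot_mid (a point): Middle of the dark slot in the block's top face, 40 mm from the block's centre towards its -x end, on the top face; axes as the block. A steel stud is clamped tight in the slot, anywhere up to 11 mm either way along x from here (y = 0). Where is not reported: find it by sight or feel.
- slot_end (a point): Near end of that slot, 18.5 mm from its middle towards -x. The stud: round shank 12 mm across, 16 mm high above the block, and on it a hammer head 38 (x) x 14 (y) x 5 mm, overhanging the shank 13 mm at either end. Longer than the eye: slide the nose bar, plate tilted tail up some 30 degrees, under one end up to the shank; then the eye clears the other end as it levels.
- egg_cup: white china egg cup, 47 mm wide, 56 mm tall; loose bystander, origin at the centre of its underside.
- thread_spool: small wooden spool, 34 mm wide, 40 mm tall; loose bystander, origin at the centre of its underside.
- weight: small brass weight, 32 mm wide, 40 mm tall; loose bystander, origin at the centre of its underside.
- tape: black tape roll lying flat, 53 mm wide, 18 mm tall; loose bystander, origin at the centre of its underside.
- tin: flat round brass-coloured tin, 58 mm wide, 22 mm tall; loose bystander, origin at the centre of its underside.
- green_tin: round dark green tin, 56 mm wide, 48 mm tall; loose bystander, origin at the centre of its underside.
Not all that is in view belongs to the job. There is more than one size of the block; the job needs the largest.

How it is judged:
By the outcome, as a careful person would: the job done as asked, in the order asked, and still so for the second after the job is handed in, with the robot touching nothing.
It also fails if it takes over 48 s, if anything falls off the work surface, if the arm or the gripper's body presses on something with over 40 N, if the wrist force passes 120 N, or if a joint passes its speed limit or range.

## Working session

There is one attempt and no reset: what is moved stays moved. The work goes in short steps, Python scripts to look and compute and a shell command to move; the robot and the scene stay as the last step left them, time stands still between calls to the robot, and variables do not carry over. Pictures are saved under pics/ and viewed, at most 10 in all, crops included, and the job is handed in when it is done.

```bash
mkdir -p pics; ls; python3 - <<'E'
from rig import robot
import cv2,numpy as np
for n in("scene","side","wrist"):
    i=robot.camera_info(n); im=robot.capture(n); cv2.imwrite(f"pics/{n}0.png",im); print(n,i["vfov"],i["cx"],i["cy"],i["D"],np.round(i["world_to_cam"],3).tolist())
print(robot.state())
E
```

```text
pics
scene 53.20589200632491 324.7606262086715 243.9824490304175 [0.02677597 0.         0.         0.         0.        ] [[-0.866, -0.5, 0.022, 470.734], [0.295, -0.474, 0.83, -147.053], [-0.405, 0.725, 0.557, -860.445], [0.0, 0.0, 0.0, 1.0]]
side 54.58642226462717 319.674881598631 244.4581767535726 [-0.09652765  0.          0.          0.          0.        ] [[0.901, -0.433, 0.019, -422.345], [0.149, 0.352, 0.924, -122.727], [-0.407, -0.83, 0.381, -910.031], [0.0, 0.0, 0.0, 1.0]]
wrist 68.05163108889558 321.1951605956789 241.55354856866717 [0.00182339 0.         0.         0.         0.        ] [[1.0, -0.0, -0.002, -649.364], [-0.0, 0.952, -0.306, 42.988], [0.002, 0.306, 0.952, -392.055], [0.0, 0.0, 0.0, 1.0]]
{'clock': 0.15, 'joint_positions': array([-0.06623017,  0.53698442, -0.0044125 ,  1.53859115,  0.00259783,
        1.06726374, -0.07117287]), 'dq': array([ 0.00276961, -0.00321094, -0.00012979, -0.00228213,  0.00221005,
        0.00214979,  0.00078475]), 'joint_torque': array([ 1.87267411e-03, -5.71325254e+01,  9.91865471e-01, -2.51826882e+01,
       -5.61970426e-02,  1.52406085e-02,  1.04863441e-04]), 'position': array([6.49585956e+02, 1.03845292e-03, 2.55067026e+02]), 'orientation': array([[-1.05156882e-04,  9.99999230e-01, -1.23662742e-03],
       [ 9.99999989e-01,  1.05027143e-04, -1.04977795e-04],
       [-1.04847835e-04, -1.23663845e-03, -9.99999230e-01]]), 'force': array([-0.02746801, -0.56945869,  0.99893514]), 'moment': array([-0.05531612, -0.00429575,  0.03920318]), 'grip_force': 0.0, 'grip_width': 1.0009031088152016}
```

View pics/scene0.png

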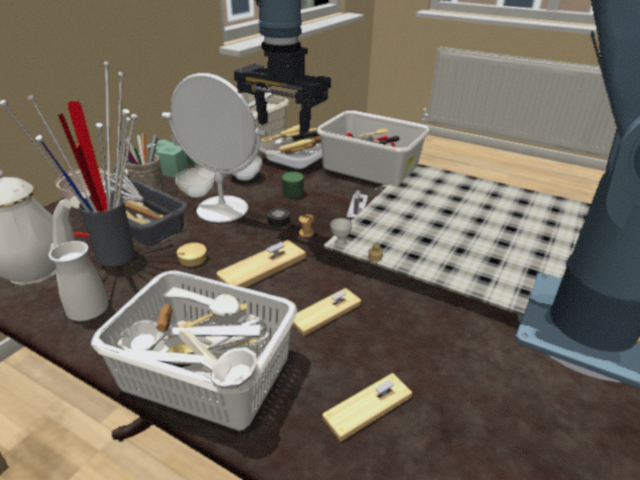

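View pics/wrist0.png

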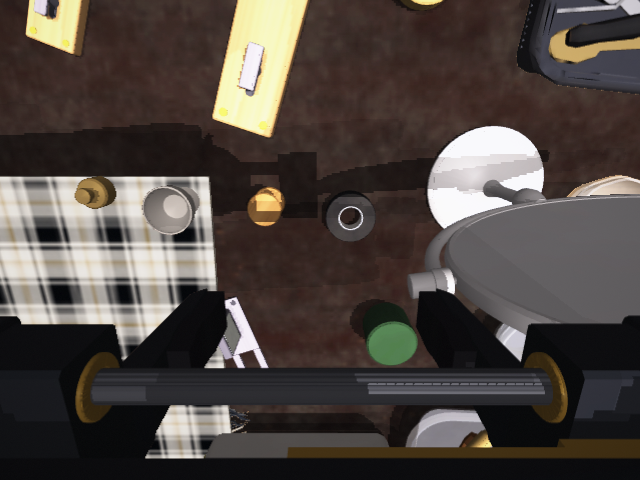

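View pics/side0.png

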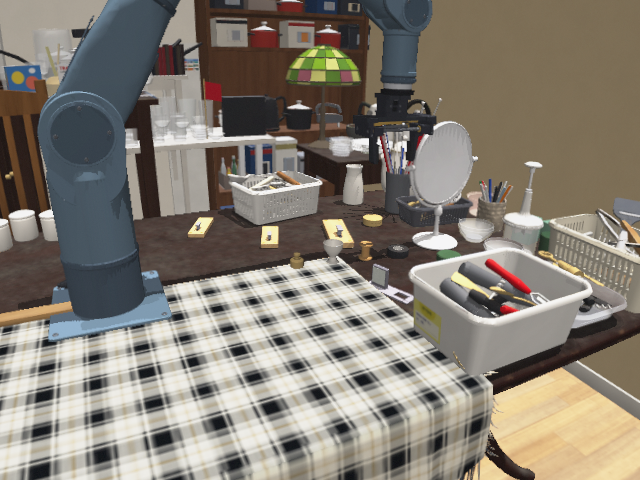

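The scene picture shows three blocks: (262,263), (327,311) and (368,405). The one at (262,263) is the longest, so it fits "the largest". In the scene, the holder is at (357,205) and the mirror stands close by at (215,140). In the wrist picture, the block's stud is at (252,67) and the holder is at (240,335).

```bash
cat > h.py <<'E'
import cv2,numpy as np
from rig import robot
def info(n):
    i=robot.camera_info(n); f=240/np.tan(np.radians(i["vfov"])/2)
    return np.array([[f,0,i["cx"]],[0,f,i["cy"]],[0,0,1]]),np.array(i["D"]),np.array(i["world_to_cam"])
def ray(c,uv):
    K,D,T=c; p=cv2.undistortPoints(np.array(uv,float).reshape(-1,1,2),K,D).reshape(-1,2)
    d=np.c_[p[:,0],-p[:,1],-np.ones(len(p))]@T[:3,:3]
    return -T[:3,:3].T@T[:3,3],d/np.linalg.norm(d,axis=1)[:,None]
def plane(c,uv,z):
    o,d=ray(c,uv); return o+d*((z-o[2])/d[:,2])[:,None]
def proj(c,P):
    K,D,T=c; q=np.atleast_2d(P)@T[:3,:3].T+T[:3,3]; q=q*[1,-1,-1]
    return cv2.projectPoints(q,np.zeros(3),np.zeros(3),K,D)[0].reshape(-1,2)
def tri(c1,u1,c2,u2):
    o1,d1=ray(c1,u1);o2,d2=ray(c2,u2);d1=d1[0];d2=d2[0]
    s=np.linalg.lstsq(np.c_[d1,-d2],o2-o1,rcond=None)[0]
    a,b=o1+s[0]*d1,o2+s[1]*d2; return (a+b)/2,np.linalg.norm(a-b)
E
python3 - <<'E'
from h import *
c={n:info(n) for n in("scene","side","wrist")}
im={n:cv2.imread(f"pics/{n}0.png") for n in c}
for n in("scene","wrist","side"):
    h=cv2.cvtColor(im[n],cv2.COLOR_BGR2HSV); m=cv2.inRange(h,(18,60,120),(34,255,255))
    m=cv2.morphologyEx(m,cv2.MORPH_CLOSE,np.ones((9,9)))
    for k in cv2.findContours(m,0,2)[0]:
        if cv2.contourArea(k)>300:
            b=cv2.boxPoints(cv2.minAreaRect(k)); r=cv2.minAreaRect(k)
            print(n,np.round(r[0]),np.round(r[1]),np.round(plane(c[n],b,18)[:,:2]).tolist() )
def cr(n,x,y,w,h): return cv2.resize(im[n][y:y+h,x:x+w],(400,300),interpolation=cv2.INTER_CUBIC)
cv2.imwrite("pics/m1.png",np.vstack([np.hstack([cr("scene",210,225,100,75),cr("scene",330,180,60,45)]),np.hstack([cr("wrist",200,280,120,90),cr("side",360,255,60,45)])]))
E
```

```text
scene [367. 405.] [32. 89.] [[310.0, 416.0], [249.0, 284.0], [208.0, 320.0], [270.0, 442.0]]
scene [120. 413.] [240. 132.] [[597.0, 693.0], [808.0, 568.0], [486.0, 375.0], [348.0, 548.0]]
scene [326. 309.] [22. 70.] [[459.0, 271.0], [409.0, 132.0], [367.0, 172.0], [418.0, 302.0]]
scene [191. 251.] [20. 29.] [[775.0, 228.0], [769.0, 160.0], [708.0, 198.0], [716.0, 261.0]]
scene [261. 264.] [24. 89.] [[653.0, 240.0], [591.0, 44.0], [527.0, 104.0], [592.0, 283.0]]
scene [137. 212.] [21. 22.] [[947.0, 204.0], [1023.0, 131.0], [973.0, 112.0], [901.0, 185.0]]
scene [511. 168.] [184.  35.] [[496.0, -446.0], [573.0, -717.0], [33.0, -698.0], [32.0, -466.0]]
scene [292. 137.] [23. 60.] [[999.0, -375.0], [953.0, -645.0], [827.0, -485.0], [882.0, -254.0]]
scene [491.  75.] [260. 122.] [[881.0, -786.0], [2385.0, -4222.0], [55.0, -2827.0], [33.0, -785.0]]
wrist [268. 199.] [22. 24.] [[582.0, 19.0], [607.0, 19.0], [606.0, -4.0], [581.0, -4.0]]
wrist [ 90. 193.] [28. 31.] [[396.0, 28.0], [428.0, 28.0], [423.0, -1.0], [390.0, -1.0]]
wrist [594.  47.] [90. 32.] [[861.0, 138.0], [857.0, 165.0], [940.0,
[... 593 characters left out ...]
]
side [477. 286.] [56. 13.] [[672.0, -219.0], [724.0, -174.0], [764.0, -296.0], [713.0, -331.0]]
side [571. 269.] [74.  9.] [[983.0, -188.0], [1036.0, -157.0], [1001.0, -371.0], [957.0, -390.0]]
side [337. 231.] [32. 19.] [[593.0, 247.0], [675.0, 294.0], [597.0, 72.0], [531.0, 41.0]]
side [325.  62.] [36. 36.] [[-12063.0, -28177.0], [-7675.0, -15372.0], [5274.0, 8638.0], [3481.0, 6640.0]]
side [52. 70.] [50. 12.] [[1488.0, -21784.0], [1091.0, -22395.0], [-376.0, 5723.0], [-524.0, 5842.0]]
side [366.  66.] [31. 95.] [[1963.0, 2518.0], [-3070.0, -6458.0], [-3339.0, -6158.0], [2224.0, 2454.0]]
side [523. 121.] [243. 231.] [[-2384.0, -4293.0], [-3175.0, -2832.0], [1337.0, -255.0], [725.0, 5.0]]
```

View pics/m1.png

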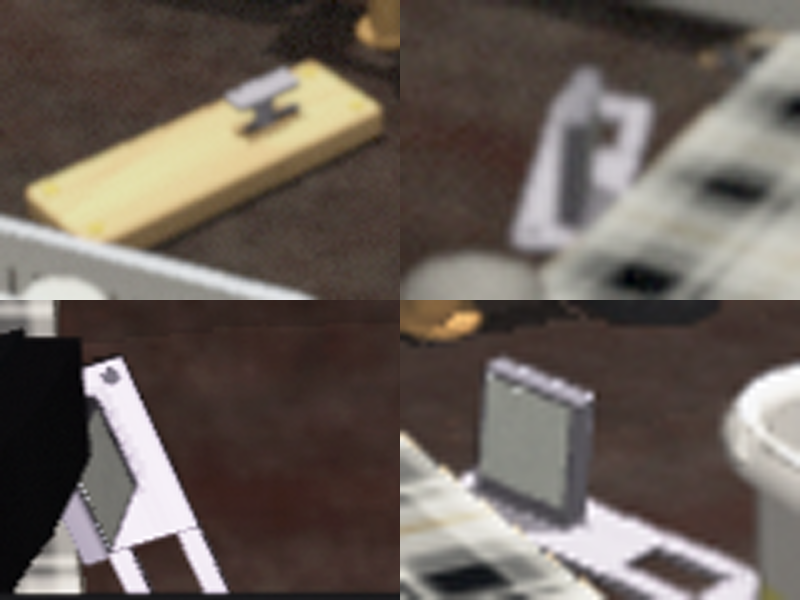

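```bash
python3 - <<'E'
from h import *
np.set_printoptions(precision=1,suppress=True)
c={n:info(n) for n in("scene","side","wrist")}
print("wrist plate z4: tailR, eye-edgeR, eye-edgeL, rail outer",plane(c["wrist"],[[236.6,297.1],[259.4,349],[231.5,356.5],[268.4,367.6]],4))
print("side top clamp z50",plane(c["side"],[[373.5,264],[388.5,269.2]],50))
print("side base clamp z4",plane(c["side"],[[372,282],[385.5,288.4]],4))
print("scene topmost z50",plane(c["scene"],[[357.7,190.5]],50))
print("scene plate tail/nose z4",plane(c["scene"],[[347.3,216.7],[367.5,195.2]],4))
print("tri tail-top: ",tri(c["scene"],[[355.5,193.5]],c["side"],[[374.5,264]]), tri(c["scene"],[[358.5,190.5]],c["side"],[[388,269]]))
# block corners from scene crop (scale4, origin 210,225): top face corners
print("block z18 scene",plane(c["scene"],np.array([[308,60],[382,108],[28,190],[100,242]])/4+[210,225],18))
print("block z18 wrist",plane(c["wrist"],[[213,121],[269,136]],18))
print("tri block corner",tri(c["scene"],[[210+308/4,225+60/4]],c["wrist"],[[269,136]]),tri(c["scene"],[[210+382/4,225+108/4]],c["wrist"],[[213,121]]))
print("head ends z39 scene",plane(c["scene"],[[210+235/4,225+100/4],[210+292/4,225+72/4]],39),"wrist",plane(c["wrist"],[[257,42],[247,92]],39))
print("mirror base",plane(c["wrist"],[[427,180],[545,175],[485,126]],0),"disc tri",tri(c["scene"],[[176,110]],c["wrist"],[[425,250]]),tri(c["scene"],[[215,75]],c["side"],[[455,124]]))
print("others z0", plane(c["wrist"],[[390,330],[267,210],[170,212],[350,215]],20))
E
```

```text
wrist plate z4: tailR, eye-edgeR, eye-edgeL, rail outer [[ 549.1 -113.     4. ]
 [ 572.3 -184.6    4. ]
 [ 536.6 -195.6    4. ]
 [ 582.3 -212.1    4. ]]
side top clamp z50 [[ 534.3 -129.1   50. ]
 [ 549.7 -164.2   50. ]]
side base clamp z4 [[ 536.6 -124.7    4. ]
 [ 547.4 -162.4    4. ]]
scene topmost z50 [[ 544.4 -159.2   50. ]]
scene plate tail/nose z4 [[ 541.9 -104.8    4. ]
 [ 548.5 -230.     4. ]]
tri tail-top:  (array([ 535.9, -133.3,   53.5]), np.float64(4.918635569597924)) (array([ 546.3, -164.6,   49.4]), np.float64(4.749518013481247))
block z18 scene [[596.1  73.9  18. ]
 [538.   91.4  18. ]
 [647.7 241.8  18. ]
 [592.4 255.3  18. ]]
block z18 wrist [[543.6  84.7  18. ]
 [597.8  70.7  18. ]]
tri block corner (array([597.8,  70.8,  15.8]), np.float64(0.7133686605428724)) (array([542.1,  84.8,  12.7]), np.float64(0.035997141148275735))
head ends z39 scene [[588.8 150.   39. ]
 [578.7 113.8  39. ]] wrist [[593.9 149.2  39. ]
 [582.7 109.2  39. ]]
mirror base [[763.6  24.7   0. ]
 [889.6  30.    0. ]
 [818.3  80.    0. ]] disc tri (array([726.4, 105.7, 297.4]), np.float64(151.23984802091658)) (array([825.1,  -5.4, 317. ]), np.float64(6.201267679054912))
others z0 [[ 730.2 -147.6   20. ]
 [ 592.6   -3.8   20. ]
 [ 490.5   -6.    20. ]
 [ 679.9   -9.2   20. ]]
```

The montage confirms two things. The big block has the hammer-head stud at its right end (top-left panel, about 265,95). The holder's eye points to -y and its clamp is at about (541,-147). Next I take a closer wrist look at the stud, then at the holder.

```bash
python3 -m pendant '[[1,4,-2,2.5,0,0,0],[1,8,-5,5,0,0,0],[1,10,-6,7,0,0,0],[1,10,-6,7,0,0,0],[1,10,-6,7,0,0,0]]'; python3 - <<'E'
from h import *
c=info("wrist"); im=robot.capture("wrist"); cv2.imwrite("pics/w1.png",im); np.save("w1.npy",np.array([c[0],np.pad(c[1][:4],(0,5)).reshape(3,3),c[2][:3,:3],np.c_[c[2][:3,3],np.zeros((3,2))]]))
E
python3 -m pendant '[[1,-3,-1,0,0,0,-0.1],[1,-7,-2,0,0,0,-0.2],[1,-11,-3,0,0,0,-0.31],[1,-15,-4,0,0,0,-0.31],[1,-19,-5,0,0,0,-0.31],[1,-22,-5,0,0,0,-0.31],[1,-22,-5,0,0,0,-0.31],[1,-22,-5,0,0,0,-0.31]]'
python3 - <<'E'
from h import *
im=robot.capture("wrist"); cv2.imwrite("pics/w2.png",im)
a=cv2.imread("pics/w1.png")
s=lambda i:cv2.resize(i,(400,300),interpolation=cv2.INTER_AREA)
cv2.imwrite("pics/m2.png",np.hstack([a[100:400,100:500],im[100:400,100:500]]))
E
```

```text
clock: 0.57
position: [586.7, 103.5, 183.4]
orientation: [[-0.006, 1.0, -0.006], [1.0, 0.006, 0.001], [0.001, -0.006, -1.0]]
force: [0.5, -0.2, 0.0]
grip_width: 1.005
grip_force: 0.0
clock: 1.28
position: [540.6, -124.8, 186.9]
orientation: [[-0.298, 0.955, 0.002], [0.955, 0.298, -0.002], [-0.003, 0.002, -1.0]]
force: [0.3, 1.2, -0.2]
grip_width: 1.001
grip_force: 0.0
```

View pics/m2.png

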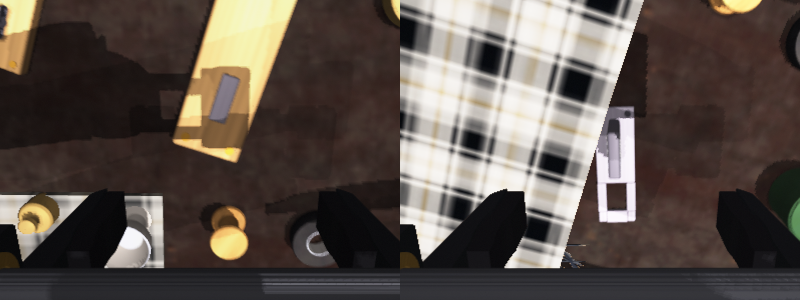

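```bash
python3 - <<'E'
from h import *
a=cv2.imread("pics/w1.png");b=cv2.imread("pics/w2.png")
L=cv2.resize(a[150:270,265:345],(400,600),interpolation=cv2.INTER_CUBIC)
R=cv2.resize(b[200:330,280:360],(369,600),interpolation=cv2.INTER_CUBIC)
cv2.imwrite("pics/m3.png",np.hstack([L,R]))
E
```

```text
(no output)
```

View pics/m3.png

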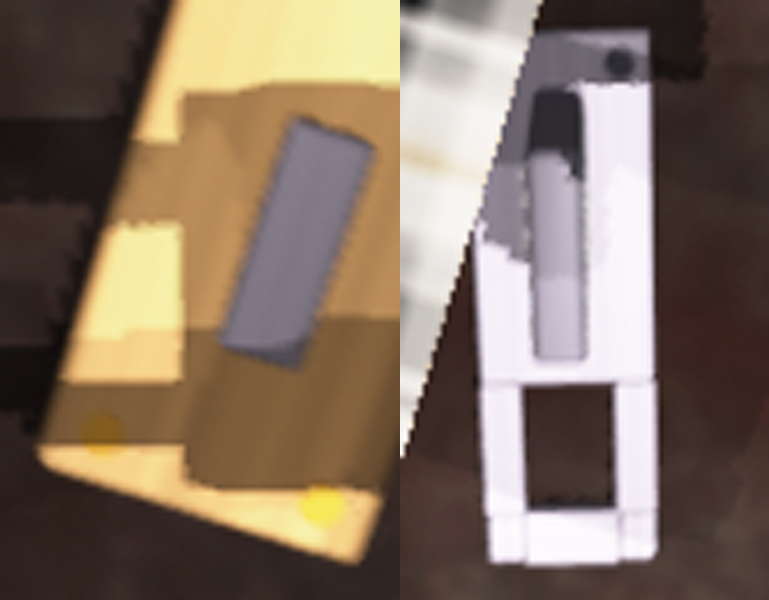

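The left panel shows the head top with corners at px (324,173), (340,180), (325,223) and (309,219). The right panel shows the holder: the clamp top runs from (313.5,219.5) to (314.7,278), and the eye is at (317,297).

```bash
python3 - <<'E'
from h import *
np.set_printoptions(precision=1,suppress=True)
A=np.load("w1.npy");c=info("wrist");T=np.eye(4);T[:3,:3]=A[2];T[:3,3]=A[3][:,0];w1=(A[0],c[1],T)
yaw=lambda d:np.degrees(np.arctan2(d[1],d[0]))
h=plane(w1,[[324,173.4],[339.6,180],[325,223],[309.4,219]],39);print("head",h.mean(0),yaw(h[0]+h[1]-h[2]-h[3]),np.linalg.norm(h[0]-h[3]))
e=plane(w1,[[272.6,241],[337,262],[300,151]],18);print("block end",e,"mid",e[:2].mean(0),yaw(e[1]-e[0])+90,yaw(e[2]-e[0]))
sc=info("scene")
print("tri head", tri(sc,[[210+263/4,225+86/4]],w1,[[324.5,199]]))
k=plane(c,[[308.2,219.5],[319,219.5],[309.3,278],[320.1,278]],50);print("clamp",k,k.mean(0),yaw(k[0]+k[1]-k[2]-k[3]))
p=plane(c,[[299.5,322],[335.7,320.9],[333.7,206.5]],4);print("plate",p,yaw(p[2]-p[1]),np.linalg.norm(p[2]-p[1]))
q=plane(c,[[306.7,283],[326.6,283],[326.6,310.5],[307.1,310.5]],4);print("eye",q.mean(0),yaw(q[0]+q[1]-q[2]-q[3]))
print("tri clamp",tri(sc,[[357,192]],c,[[314,248.7]]))
s=robot.state();print(s["position"],s["orientation"])
E
```

```text
head [588.5 128.9  39. ] 72.40702095484473 37.71777248073176
block end [[543.7  87.7  18. ]
 [600.3  68.5  18. ]
 [568.6 164.2  18. ]] mid [572.   78.1  18. ] 71.27770239430501 71.95640741276662
tri head (array([588.1, 127.9,  34.8]), np.float64(1.3827521971305181))
clamp [[ 528.3 -114.8   50. ]
 [ 536.3 -112.3   50. ]
 [ 543.5 -161.6   50. ]
 [ 551.9 -159.    50. ]] [ 540.  -136.9   50. ] 108.20518908734412
plate [[ 552.6 -229.9    4. ]
 [ 586.7 -217.9    4. ]
 [ 548.6 -108.1    4. ]] 109.13688923120105 116.20018538493177
eye [ 560.8 -198.4    4. ] 107.69232865333723
tri clamp (array([ 536.9, -134.4,   58.9]), np.float64(4.542408076777685))
[ 540.8 -122.1  186.7] [[-0.3  1.   0. ]
 [ 1.   0.3 -0. ]
 [-0.   0.  -1. ]]
```

```bash
python3 -m pendant '[[0.5,-1,-0.3,4,0,0,0],[0.5,-2,-0.5,8,0,0,0],[0.5,-2,-0.5,11,0,0,0],[0.5,-2,-0.5,13,0,0,0],[0.5,-2,-0.5,13,0,0,0],[0.5,-2,-0.5,13,0,0,0]]'; python3 - <<'E'
from h import *
print(robot.state()["position"])
im=robot.capture("wrist");cv2.imwrite("pics/w3.png",im)
a=robot.capture("scene"); cv2.imwrite("pics/m4.png",np.hstack([im[120:480,150:490],cv2.resize(a[150:240,300:400],(400,360),interpolation=cv2.INTER_CUBIC)]))
E
```

```text
clock: 1.83
position: [541.6, -139.4, 55.6]
orientation: [[-0.307, 0.952, -0.001], [0.952, 0.307, 0.001], [0.001, -0.001, -1.0]]
force: [1.1, 0.1, 0.2]
grip_width: 0.569
grip_force: 0.0
[ 541.63546251 -139.38309296   55.5609228 ]
```

View pics/m4.png

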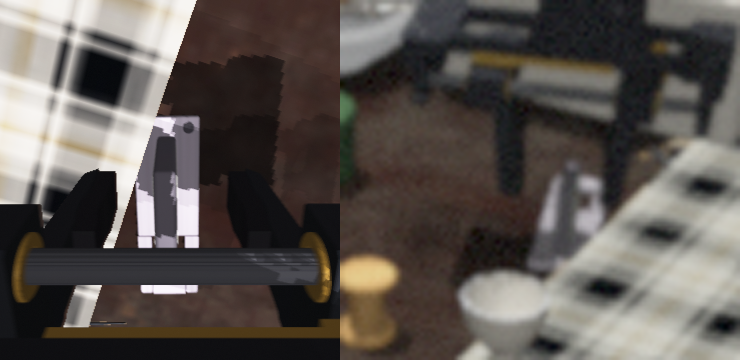

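The clamp lies between the fingers, about 2 mm towards tool -y (strip at crop x≈165, fingers' middle at ≈172). I correct for that, go down and grip.

```bash
python3 -m pendant '[[0.5,-0.1,-0.2,1.4,0,0,0],[0.5,-0.1,-0.2,2.7,0,0,0],[0.5,-0.1,-0.2,2.7,0,0,0],[0,-0.1,-0.2,2.7,0,0,0],[0,-0.1,-0.2,2.7,0,0,0],[0,-0.1,-0.2,2.7,0,0,0],[0,-0.1,-0.2,2.7,0,0,0],[0,-0.1,-0.2,2.7,0,0,0],[0,-0.1,-0.2,2.7,0,0,0],[0,-0.1,-0.2,2.7,0,0,0]]'
```

```text
clock: 2.77
position: [540.0, -142.2, 29.1]
orientation: [[-0.305, 0.952, 0.0], [0.952, 0.305, -0.0], [-0.0, 0.0, -1.0]]
force: [-1.2, 0.7, 3.9]
grip_width: 0.108
grip_force: 30.0
```

```bash
cat > goto.py <<'E'
import sys
from h import *
from scipy.spatial.transform import Rotation as Ro
E=0.0; STUD=np.array([588.5,128.9]); YAW=72.0
def target(sx,zi,th,e=E,stud=STUD,yaw=YAW,ly=0):
    Rz=Ro.from_euler('z',np.radians(yaw)).as_matrix(); Rh=Rz@Ro.from_euler('y',-th).as_matrix()
    B=np.r_[stud,18]+Rz@np.array([sx,ly,zi])
    return B+Rh@np.array([22+e+52,0,29]), Rh@np.diag([1,-1,-1.])
def delta(p0,R0,p,R):
    return np.r_[R0.T@(p-p0)/10, Ro.from_matrix(R0.T@R).as_rotvec()]
if __name__=="__main__":
    np.set_printoptions(precision=3,suppress=True)
    s=robot.state();p0,R0=s["position"],s["orientation"]
    print(s["clock"],p0,s["force"],s["moment"])
    Rz=Ro.from_euler('z',np.radians(YAW)).as_matrix(); Rh=R0@np.diag([1,-1,-1.])
    b=Rz.T@(p0-Rh@np.array([74+E,0,29])-np.r_[STUD,18]); print("now B",b,"tilt/yaw",Ro.from_matrix(Rh).as_euler('ZYX'))
    for a in sys.argv[1:]:
        v=[float(x) for x in a.split(',')]; p,R=target(*v[:3]); print(v,p,delta(p0,R0,p,R))
E
python3 goto.py -45,40,0 -40,35,0.6
```

```text
2.7667 [ 539.973 -142.158   29.062] [-1.219  0.675  3.926] [0.028 0.06  0.038]
now B [-332.828  -80.878  -17.92 ] tilt/yaw [ 1.881  0.    -0.   ]
[-45.0, 40.0, 0.0] [597.461 156.481  87.   ] [26.683 14.591 -5.794  0.     0.     0.624]
[-40.0, 35.0, 0.6] [589.952 133.37  118.718] [24.711 13.172 -8.966 -0.187  0.58   0.605]
```

```bash
python3 -m pendant '[[0,0,0,-2,0,0,0],[0,0,0,-5,0,0,0],[0,0,0,-9,0,0,0],[0,2,1,-12,0,0,0.1],[0,5.5,3,-12,0,0,0.2],[0,9,5,-12,0,0,0.32],[0,12.5,6.5,-12,0,0,0.44],[0,16,8.5,-12,0,0,0.54],[0,19,10.5,-12,0,0,0.624],[0,22,12.5,-12,0,0,0.624],[0,24,14,-12,0,0,0.624],[0,24,14,-12,0,0,0.624]]'; python3 goto.py -40,30,0 -40,35,0.6; python3 - <<'E'
from h import *
for n in("wrist","scene","side"): cv2.imwrite(f"pics/{n}5.png",robot.capture(n))
w,s,d=[cv2.imread(f"pics/{n}5.png") for n in("wrist","scene","side")]
cv2.imwrite("pics/m5.png",np.vstack([np.hstack([cv2.resize(s[170:290,210:370],(400,300),interpolation=cv2.INTER_CUBIC),cv2.resize(d[160:265,290:430],(400,300),interpolation=cv2.INTER_CUBIC)]),np.hstack([w[180:480,120:520],np.zeros((300,400,3),np.uint8)])]))
E
```

```text
clock: 3.77
position: [600.2, 137.4, 148.6]
orientation: [[0.301, 0.954, 0.001], [0.954, -0.301, 0.004], [0.005, -0.0, -1.0]]
force: [1.1, 1.2, -0.6]
grip_width: 0.11
grip_force: 30.0
3.7667 [600.222 137.389 148.566] [ 1.065  1.238 -0.606] [0.078 0.059 0.021]
now B [-62.169  -9.16  101.229] tilt/yaw [ 1.265 -0.005  0.   ]
[-40.0, 30.0, 0.0] [599.007 161.236  77.   ] [ 2.205 -0.83   7.167 -0.    -0.005  0.009]
[-40.0, 35.0, 0.6] [589.952 133.37  118.718] [-0.706 -0.857  2.982 -0.003  0.595  0.008]
```

View pics/m5.png

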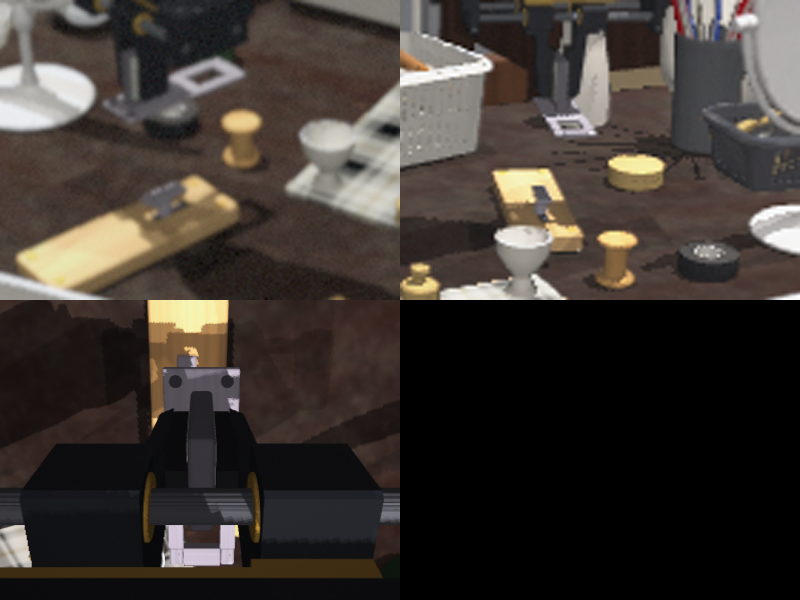

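The holder sits straight in the fingers: wrist px tail edge at row 248, nose edge at row 444, centre column ≈322. I use these rows to check its place in the hand.

```bash
python3 - <<'E'
from h import *
from goto import *
c=info("wrist");s=robot.state();p0,R0=s["position"],s["orientation"];Rh=R0@np.diag([1,-1,-1.])
for e in(-3,0,3):
  for h in (27,29,31):
    o=p0-Rh@np.array([22+e,0,h])
    print(e,h,np.round(proj(c,[o+Rh@np.array(q) for q in([52,-18,4],[52,18,4],[-64,0,4],[-52,0,4])]),1).tolist())
sc=info("scene");sd=info("side");o=p0-Rh@np.array([22,0,29])
q=[o+Rh@np.array(q) for q in([-52,10,4],[-52,-10,4],[-64,18,4],[-64,-18,4])]
print((proj(sc,q)-[210,170])*2.5,(proj(sd,q)-[290,160])*2.857+[400,0])
print(proj(sc,np.r_[STUD,39]), (proj(sc,np.r_[STUD,39])-[210,170])*2.5,(proj(sd,np.r_[STUD,39])-[290,160])*2.857+[400,0])
E
```

```text
-3 27 [[360.1, 234.5], [280.1, 234.5], [320.4, 436.6], [320.3, 419.2]]
-3 29 [[359.6, 233.2], [280.6, 233.2], [320.4, 433.6], [320.4, 416.3]]
-3 31 [[359.2, 232.0], [281.1, 232.0], [320.4, 430.7], [320.4, 413.5]]
0 27 [[359.9, 240.8], [280.4, 240.8], [320.4, 440.9], [320.4, 423.6]]
0 29 [[359.4, 239.5], [280.9, 239.5], [320.4, 437.9], [320.4, 420.7]]
0 31 [[359.0, 238.2], [281.3, 238.2], [320.4, 434.9], [320.4, 417.8]]
3 27 [[359.6, 247.1], [280.6, 247.1], [320.4, 445.1], [320.4, 428.0]]
3 29 [[359.2, 245.7], [281.1, 245.7], [320.4, 442.1], [320.4, 425.0]]
3 31 [[358.8, 244.4], [281.5, 244.4], [320.4, 439.1], [320.4, 422.2]]
[[228.20369175  70.09475728]
 [212.71891867  61.17255604]
 [245.78684658  69.19964097]
 [217.85512483  53.34659554]] [[559.74708304 128.2397582 ]
 [582.49522907 127.7610898 ]
 [553.1312082  132.67214766]
 [594.46158991 131.7842526 ]]
[[274.91102156 245.07077183]] [[162.2775539  187.67692959]] [[541.49500375 191.5382715 ]]
```

The picture w2 was taken while the arm was still settling. The grip is therefore about 3.8 mm tailward, and I set E=3.8.

```bash
sed -i 's/^E=0.0/E=3.8/' goto.py; python3 goto.py -38,40,0.6 -36,22,0.6
```

```text
3.9167 [599.394 128.333 148.318] [ 0.389 -0.281 -0.775] [-0.021 -0.005  0.046]
now B [-75.01  -10.527 101.417] tilt/yaw [1.257 0.001 0.001]
[-38.0, 40.0, 0.6] [591.54  138.255 125.864] [ 0.704 -1.052  2.245 -0.001  0.601 -0.   ]
[-36.0, 22.0, 0.6] [592.158 140.157 107.864] [ 0.906 -1.051  4.045 -0.001  0.601 -0.   ]
```

```bash
python3 -m pendant '[[0,0.1,-0.2,0.3,0,0.12,0],[0,0.3,-0.5,0.8,0,0.24,0],[0,0.4,-0.8,1.2,0,0.36,0],[0,0.6,-1,1.8,0,0.48,0],[0,0.7,-1.05,2.25,0,0.6,0],[0,0.7,-1.05,2.25,0,0.6,0],[0,0.7,-1.05,2.25,0,0.6,0],[0,0.7,-1.05,2.25,0,0.6,0],[0,0.7,-1.05,2.25,0,0.6,0]]'; python3 goto.py -36,15,0.6 -34,9.5,0.6; python3 - <<'E'
from h import *
from goto import *
C=[]
for n in("scene","side"):
    C.append(info(n)); cv2.imwrite(f"pics/{n}6.png",robot.capture(n))
st=robot.state();p0,R0=st["position"],st["orientation"];Rh=R0@np.diag([1,-1,-1.]);o=p0-Rh@np.array([22+E,0,29])
s,d=[cv2.imread(f"pics/{n}6.png") for n in("scene","side")]
S=cv2.resize(s[205:295,230:350],(800,600),interpolation=cv2.INTER_CUBIC)[:,:480]
D=cv2.resize(d[190:255,305:375],(640,594),interpolation=cv2.INTER_CUBIC)[:,150:470]
D=np.vstack([D,np.zeros((6,320,3),np.uint8)])
cv2.imwrite("pics/m6.png",np.hstack([S,D]))
q=[o+Rh@np.array(q) for q in([-64,18,4],[-64,-18,4],[-52,10,4],[-52,-10,4],[-22,10,4],[-22,-10,4])]
u=Ro.from_euler('z',YAW,degrees=True).as_matrix()
q+= [np.r_[STUD,39]+u@np.array(v) for v in([-19,7,0],[-19,-7,0],[19,7,0],[19,-7,0])]
print(np.round((proj(C[0],q)-[230,205])*6.667).tolist()); print(np.round((proj(C[1],q)-[305,190])*9.14+[480-150,0]).tolist())
E
```

```text
clock: 4.67
position: [592.2, 139.0, 126.6]
orientation: [[0.255, 0.951, 0.174], [0.786, -0.309, 0.536], [0.564, 0.001, -0.826]]
force: [-0.1, 0.2, -1.0]
grip_width: 0.115
grip_force: 30.0
4.6667 [592.176 138.968 126.623] [-0.089  0.166 -0.994] [-0.605  0.192  0.002]
now B [-37.211  -0.457  40.82 ] tilt/yaw [ 1.258 -0.599 -0.001]
[-36.0, 15.0, 0.6] [592.158 140.157 100.864] [-1.359 -0.04   2.191  0.     0.001  0.001]
[-34.0, 9.5, 0.6] [592.776 142.059  95.364] [-1.504 -0.041  2.758  0.     0.001  0.001]
[[457.0, 191.0], [384.0, 144.0], [415.0, 173.0], [375.0, 147.0], [350.0, 154.0], [310.0, 127.0], [362.0, 255.0], [335.0, 236.0], [263.0, 300.0], [236.0, 280.0]]
[[615.0, 344.0], [741.0, 340.0], [638.0, 308.0], [708.0, 306.0], [625.0, 223.0], [694.0, 221.0], [633.0, 362.0], [681.0, 361.0], [611.0, 317.0], [658.0, 316.0]]
```

View pics/m6.png

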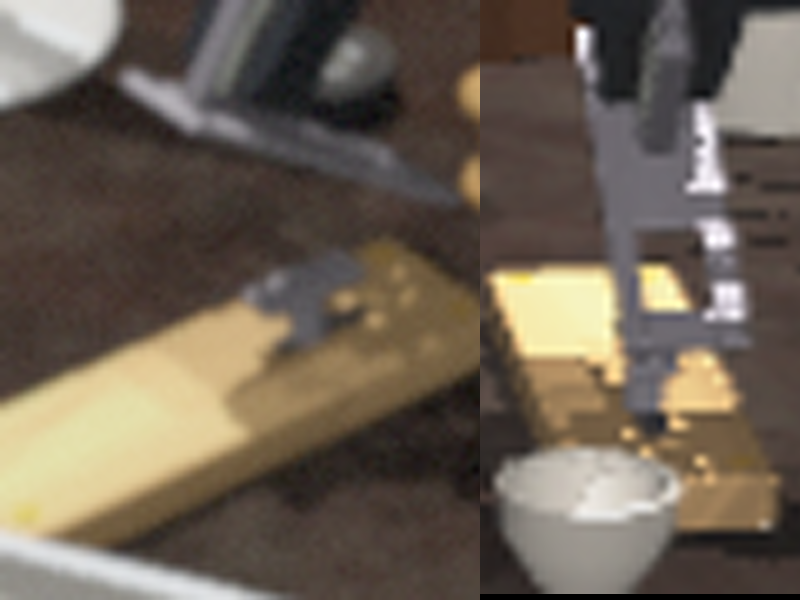

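The views fit the prediction to within about a pixel: plate nose at side-crop (625–750, 342), stud head at (630–675, 370), and scene stud head at about (300,270). A numeric check of the lateral alignment in the side view follows.

```bash
python3 - <<'E'
from h import *
from goto import *
d=cv2.imread("pics/side6.png").astype(int)
print("cols 334..354")
for r in range(214,238): print(r," ".join(f"{d[r,x].sum()//3:3d}{'y' if d[r,x,2]-d[r,x,0]>50 else '.'}" for x in range(334,355)))
c=info("side");st=robot.state();p0,R0=st["position"],st["orientation"];Rh=R0@np.diag([1,-1,-1.]);o=p0-Rh@np.array([22+E,0,29])
u=Ro.from_euler('z',YAW,degrees=True).as_matrix()
P=lambda q:np.round(proj(c,[o+Rh@np.array(v) for v in q]),1).tolist()
print("eye in",P([[-22,10,4],[-22,-10,4],[-52,10,4],[-52,-10,4]]),"nose",P([[-64,18,4],[-64,-18,4]]))
H=[np.r_[STUD,39]+u@np.array(v) for v in([-19,7,0],[-19,-7,0],[-19,7,-5],[-19,-7,-5],[-6,6,-21],[-6,-6,-21])];print("head",np.round(proj(c,H),1).tolist())
print("1mm lateral px",proj(c,np.r_[STUD,39]+u@np.array([0,1,0]))-proj(c,np.r_[STUD,39]))
E
```

```text
cols 334..354
214  67. 108. 111. 109. 115. 117. 119. 116. 116. 113. 112. 173. 211. 213. 148.  88.  75.  74.  71.  70.  69.
215  74.  97. 109. 110.  91.  83.  77.  72.  71.  73.  72. 116. 221. 228. 213. 110.  69.  68.  69.  65.  65.
216  73.  88. 107. 109.  95.  75.  69.  69.  70.  71.  72.  73. 235. 235. 227. 119.  67.  46.  43.  42.  42.
217  71.  89. 107. 109.  93.  73.  68.  68.  69.  68.  50.  51. 129. 144. 117.  88.  72.  70.  69.  69.  69.
218  74.  89. 106. 110.  94.  66.  57.  55.  63.  68.  69.  69. 112. 110. 139. 100.  73.  69.  71.  70.  70.
219 164y 135. 113. 109. 129. 189y 196y 192y 109.  72.  72.  73.  89. 106. 109.  95.  78.  77.  74.  73.  76.
220 222y 184y 121. 109. 109. 195y 211y 221y 175y  94.  75.  75.  91. 112. 115. 103.  79.  72.  75.  74.  78.
221 223y 208y 135. 108. 109. 202y 221y 222y 222y 131y  72.  73. 106. 219. 227. 217. 114.  72.  71.  72.  73.
222 226y 225y 145. 107. 107. 190y 218y 221y 222y 177y  94.  70.  73. 217. 226. 226. 122.  71.  68.  66.  64.
223 227y 226y 143. 106. 107. 165y 213y 218y 219y 220y 129y  76. 101. 188. 201. 201. 131.  78.  67.  66.  
[... 1084 characters left out ...]
 74.  73.
234 129y  98y  88.  95. 107. 111. 114. 167y 191y 192y 193y 192y 189y 183y 181y 107y  78.  76.  76.  75.  74.
235  91.  91.  90.  88.  70.  64.  53.  67. 151y 111y  92.  91.  89.  87.  85.  86.  76.  77.  77.  77.  76.
236  92.  93.  93.  97y  76.  54.  49.  52. 181y 182y 113y  92.  92.  90.  87.  85.  82.  77.  76.  75.  74.
237  91.  93.  92. 184y 120y  70.  60.  79.  91.  93.  91.  92.  92.  91.  88.  87.  87.  72.  67.  63.  67.
eye in [[337.2, 214.4], [344.8, 214.2], [338.7, 223.7], [346.3, 223.5]] nose [[336.2, 227.6], [350.0, 227.2]]
head [[338.1, 229.6], [343.4, 229.5], [338.1, 231.4], [343.3, 231.2], [337.4, 235.3], [341.8, 235.1]]
1mm lateral px [[-0.36895333  0.01055575]]
```

```bash
sed -i 's/588.5,128.9/587.3,129.3/' goto.py; python3 goto.py -36,20,0.6 -35,9.5,0.6
```

```text
4.7667 [592.241 140.264 126.963] [ 0.802 -0.249 -1.556] [-0.535  0.224  0.012]
now B [-35.939  -1.549  41.139] tilt/yaw [ 1.26  -0.599 -0.002]
[-36.0, 20.0, 0.6] [590.958 140.557 105.864] [-1.199 -0.135  1.736 -0.     0.001  0.003]
[-35.0, 9.5, 0.6] [591.267 141.508  95.364] [-1.709 -0.136  2.659 -0.     0.001  0.003]
```

```bash
python3 -m pendant '[[0,-0.6,-0.14,0.9,0,0,0],[0,-1.2,-0.14,1.74,0,0,0],[0,-1.45,-0.14,2.2,0,0,0],[0,-1.7,-0.14,2.65,0,0,0],[0,-1.7,-0.14,2.65,0,0,0],[0,-1.7,-0.14,2.65,0,0,0],[0,-1.7,-0.14,2.65,0,0,0]]'; python3 goto.py -20,9.5,0.6 -10,9.5,0.6
```

```text
clock: 5.35
position: [591.1, 140.4, 94.8]
orientation: [[0.255, 0.951, 0.174], [0.785, -0.309, 0.537], [0.565, 0.0, -0.825]]
force: [-0.8, 0.5, -1.1]
grip_width: 0.111
grip_force: 30.0
5.35 [591.095 140.436  94.823] [-0.784  0.492 -1.077] [-0.587  0.188  0.005]
now B [-36.062  -0.179   8.952] tilt/yaw [ 1.257 -0.6   -0.   ]
[-20.0, 9.5, 0.6] [595.902 155.774  95.364] [ 1.357 -0.017  0.863 -0.    -0.     0.   ]
[-10.0, 9.5, 0.6] [598.992 165.285  95.364] [ 2.182 -0.016  1.428 -0.    -0.     0.   ]
```

```bash
python3 -m pendant '[[0,0.45,0,0.28,0,0,0],[0,0.9,0,0.57,0,0,0],[0,1.35,0,0.86,0,0,0],[0,1.7,0,1.1,0,0,0],[0,1.85,0,1.2,0,0,0],[0,1.85,0,1.2,0,0,0],[0,1.85,0,1.2,0,0,0]]'; python3 goto.py -10,9.5,0.6 -6,9.5,0.6; python3 - <<'E'
from h import *
d=robot.capture("side").astype(int); cv2.imwrite("pics/side7.png",d)
for r in range(212,240): print(r," ".join(f"{d[r,x].sum()//3:3d}{'y' if d[r,x,2]-d[r,x,0]>50 else '.'}" for x in range(334,355)))
cv2.imwrite("pics/scene7.png",robot.capture("scene"))
E
```

```text
clock: 5.93
position: [597.7, 161.4, 95.2]
orientation: [[0.255, 0.951, 0.174], [0.785, -0.309, 0.537], [0.565, 0.0, -0.825]]
force: [0.6, 0.8, -1.7]
grip_width: 0.108
grip_force: 30.0
5.9333 [597.731 161.439  95.243] [ 0.592  0.798 -1.72 ] [-0.653  0.263  0.02 ]
now B [-14.058  -0.017   9.387] tilt/yaw [ 1.257 -0.6   -0.   ]
[-10.0, 9.5, 0.6] [598.992 165.285  95.364] [ 0.341  0.001  0.218 -0.     0.     0.   ]
[-6.0, 9.5, 0.6] [600.228 169.089  95.364] [ 0.671  0.002  0.444 -0.     0.     0.   ]
212 108. 109.  76.  70.  70.  71.  76. 106. 221. 228. 126.  77.  77.  78.  80.  79.  79.  79.  81.  80.  80.
213 108. 109.  84.  72.  71.  69.  94. 108. 111. 221. 132.  76.  75.  53.  49.  50.  48.  47.  49.  73.  53.
214 108. 109.  88.  73.  71.  71.  92. 107. 112. 221. 163.  88.  75.  76.  76.  75.  75.  73.  71.  70.  70.
215 109. 110. 100.  94.  84.  88. 107. 110. 111. 222. 217. 114.  71.  71.  71.  70.  68.  69.  68.  65.  66.
216 108. 109. 110. 112. 112. 110. 110. 110. 116. 222. 238. 133.  71.  72.  71.  69.  66.  48.  43.  41.  42.
217 108. 109. 111. 112. 111. 109. 110. 109. 221. 231
[... 1872 characters left out ...]
5.  90.  80.  72.  75.  77.  77.  74.
235 100. 108. 107.  95. 106. 109. 109. 109. 108. 107. 107. 110. 108. 143. 101.  86.  74.  72.  72.  77.  77.
236  89. 114. 114.  97.  97.  97.  94.  93.  94.  94.  93.  91.  90.  86.  86.  85.  82.  73.  71.  69.  69.
237  92.  92.  92.  92.  92.  69.  62.  69.  88.  91.  98y  93. 100y  92.  96y  88.  87.  63.  63.  63.  64.
238  96.  97.  96.  93.  92.  90.  91.  90.  91.  92. 185y 120y 185y 120y 182y 116y  85.  84.  48.  33.  65.
239 174. 168. 162. 126. 112.  96.  96.  98y  99y  99y  99y 100y 101y 103y  99y  94y  93y  96y  63.  39.  61.[ WARN:0@1.701] global loadsave.cpp:1063 imwrite_ Unsupported depth image for selected encoder is fallbacked to CV_8U.
```

The side profile shows the head's end centred between the rails (head ≈ 337.5–342.6, eye ≈ 336.2–343.5), with the nose bar below it. I slide on slowly until it touches the shank.

```bash
for i in 1; do python3 -m pendant '[[0,0.16,0,0.11,0,0,0],[0,0.33,0,0.22,0,0,0],[0,0.45,0,0.31,0,0,0],[0,0.45,0,0.31,0,0,0],[0,0.45,0,0.31,0,0,0]]'; done; python3 goto.py -6,9.5,0.6; python3 -m pendant '[[0,0.04,0,0.03,0,0,0],[0,0.08,0,0.055,0,0,0],[0,0.12,0,0.08,0,0,0],[0,0.12,0,0.08,0,0,0],[0,0.12,0,0.08,0,0,0]]'; python3 goto.py -6,9.5,0.6
```

```text
clock: 6.45
position: [599.5, 166.7, 95.3]
orientation: [[0.255, 0.951, 0.174], [0.785, -0.309, 0.537], [0.565, 0.0, -0.825]]
force: [0.1, 0.1, -0.7]
grip_width: 0.111
grip_force: 30.0
6.45 [599.458 166.654  95.275] [ 0.11   0.096 -0.731] [-0.599  0.214 -0.057]
now B [-8.553 -0.043  9.411] tilt/yaw [ 1.257 -0.6   -0.   ]
[-6.0, 9.5, 0.6] [600.228 169.089  95.364] [ 0.216 -0.002  0.137 -0.    -0.     0.   ]
clock: 6.87
position: [599.9, 167.9, 95.3]
orientation: [[0.255, 0.951, 0.174], [0.785, -0.309, 0.537], [0.565, 0.0, -0.825]]
force: [0.1, -0.2, -0.6]
grip_width: 0.108
grip_force: 30.0
6.8667 [599.901 167.914  95.287] [ 0.053 -0.211 -0.648] [-0.668  0.202 -0.016]
now B [-7.22  -0.065  9.424] tilt/yaw [ 1.257 -0.6   -0.   ]
[-6.0, 9.5, 0.6] [600.228 169.089  95.364] [ 0.105 -0.005  0.062 -0.     0.     0.   ]
```

```bash
M='clock|^force|now'; python3 -m pendant '[[0,0.06,0,0.04,0,0,0],[0,0.06,0,0.04,0,0,0],[0,0.06,0,0.04,0,0,0]]'|grep force; python3 -m pendant '[[0,0.06,0,0.04,0,0,0],[0,0.06,0,0.04,0,0,0],[0,0.06,0,0.04,0,0,0]]'|grep force;  python3 goto.py -6,9.5,0.6
```

```text
force: [-0.3, -0.5, -0.5]
grip_force: 30.0
force: [-0.0, 0.6, -0.3]
grip_force: 30.0
7.3667 [600.337 169.294  95.289] [-0.033  0.637 -0.326] [-0.56   0.225 -0.022]
now B [-5.772 -0.053  9.426] tilt/yaw [ 1.257 -0.6    0.   ]
[-6.0, 9.5, 0.6] [600.228 169.089  95.364] [-0.015 -0.004 -0.019 -0.     0.     0.   ]
```

```bash
python3 -m pendant '[[0,0.06,0,0.04,0,0,0],[0,0.06,0,0.04,0,0,0],[0,0.06,0,0.04,0,0,0]]'|grep ^force; python3 goto.py|grep now; python3 -m pendant '[[0,0.06,0,0.04,0,0,0],[0,0.06,0,0.04,0,0,0],[0,0.06,0,0.04,0,0,0]]'|grep ^force;  python3 goto.py -7,10,0.5
```

```text
force: [-0.7, 0.1, -0.9]
now B [-5.028 -0.111  9.466] tilt/yaw [ 1.257 -0.6   -0.   ]
force: [-0.7, -1.3, -1.3]
7.8667 [600.759 170.446  95.193] [-0.707 -1.299 -1.25 ] [-0.744  0.275  0.025]
now B [-4.565 -0.086  9.343] tilt/yaw [ 1.257 -0.6    0.   ]
[-7.0, 10.0, 0.5] [601.939 174.354  90.749] [ 0.086 -0.009  0.597 -0.    -0.1    0.   ]
```

```bash
python3 -m pendant '[[0,0.06,0,0.04,0,0,0],[0,0.06,0,0.04,0,0,0],[0,0.06,0,0.04,0,0,0]]'|grep ^force; python3 goto.py -5.5,10,0.5
```

```text
force: [-0.7, -1.9, -0.3]
8.1167 [600.977 170.885  95.104] [-0.75  -1.948 -0.263] [-1.138  0.378  0.045]
now B [-4.099 -0.147  9.268] tilt/yaw [ 1.256 -0.599  0.   ]
[-5.5, 10.0, 0.5] [602.402 175.781  90.749] [ 0.175 -0.016  0.647  0.    -0.099 -0.   ]
```

Contact with the shank is felt at reading ≈ -4.7, so the stud is 1.3 mm further along x. I update, back off about 1 mm, and then level.

```bash
sed -i 's/587.3,129.3/587.7,130.5/' goto.py; python3 -m pendant '[[0,-0.2,0,-0.13,0,0,0],[0,-0.2,0,-0.13,0,0,0],[0,-0.2,0,-0.13,0,0,0]]'|grep ^force; python3 goto.py -7,9.8,0.5 -7,10.5,0.4 -7,10.5,0.3 -7,10,0.25 -7,8,0.15 -7,5,0 -7,2.5,0
```

```text
force: [0.3, -0.5, -1.8]
8.3667 [600.389 169.237  95.481] [ 0.315 -0.458 -1.759] [-0.563  0.249 -0.021]
now B [-7.045 -0.116  9.596] tilt/yaw [ 1.257 -0.6   -0.   ]
[-7.0, 9.8, 0.5] [602.339 175.554  90.549] [ 0.267 -0.01   0.78  -0.    -0.1    0.   ]
[-7.0, 10.5, 0.4] [604.191 181.254  85.508] [ 0.476 -0.009  1.535 -0.    -0.2    0.   ]
[-7.0, 10.5, 0.3] [605.856 186.379  79.196] [ 0.565 -0.009  2.36  -0.    -0.3    0.   ]
[-7.0, 10.0, 0.25] [606.614 188.711  75.346] [ 0.549 -0.009  2.816 -0.    -0.35   0.   ]
[-7.0, 8.0, 0.15] [607.969 192.882  66.301] [ 0.4   -0.009  3.811 -0.    -0.45   0.   ]
[-7.0, 5.0, 0.0] [609.578 197.835  52.   ] [ 0.022 -0.009  5.285  0.    -0.6    0.   ]
[-7.0, 2.5, 0.0] [609.578 197.835  49.5  ] [-0.12  -0.009  5.491  0.    -0.6    0.   ]
```

```bash
python3 -m pendant '[[0,0.14,0,0.39,0,-0.05,0],[0,0.27,0,0.78,0,-0.1,0],[0,0.37,0,1.16,0,-0.15,0],[0,0.47,0,1.54,0,-0.2,0],[0,0.53,0,1.95,0,-0.25,0],[0,0.53,0,1.95,0,-0.25,0],[0,0.53,0,1.95,0,-0.25,0]]'|grep ^force; python3 goto.py -7,10.5,0.35 -7,10.5,0.3 -7,10.5,0.25 -7,10,0.2 -7,8,0.1 -7,6,0 -7,2.5,0
```

```text
force: [-0.3, -0.8, -1.0]
8.95 [604.766 184.914  82.229] [-0.344 -0.764 -1.046] [-0.357  0.144 -0.013]
now B [-6.067  0.404 10.254] tilt/yaw [ 1.259 -0.351 -0.   ]
[-7.0, 10.5, 0.35] [605.048 183.892  82.419] [-0.077  0.058 -0.048 -0.001 -0.001  0.003]
[-7.0, 10.5, 0.3] [605.856 186.379  79.196] [ 0.058  0.059  0.344 -0.001 -0.051  0.003]
[-7.0, 10.5, 0.25] [606.614 188.711  75.846] [ 0.173  0.059  0.743 -0.001 -0.101  0.003]
[-7.0, 10.0, 0.2] [607.319 190.88   71.878] [ 0.251  0.06   1.194 -0.    -0.151  0.003]
[-7.0, 8.0, 0.1] [608.564 194.712  62.622] [ 0.311  0.061  2.202 -0.    -0.251  0.003]
[-7.0, 6.0, 0.0] [609.578 197.835  53.   ] [ 0.289  0.061  3.218 -0.    -0.351  0.003]
[-7.0, 2.5, 0.0] [609.578 197.835  49.5  ] [ 0.168  0.061  3.547 -0.    -0.351  0.003]
```

```bash
python3 -m pendant '[[0,0,0,0,0,0,0],[0,0,0,0,0,0,0]]'|grep ^force; python3 goto.py -7,10.5,0.3 -7,10.5,0.25 -7,10,0.2 -7,9,0.15 -7,8,0.1 -7,6,0 -7,2.5,0
```

```text
force: [0.6, -1.1, -0.9]
9.1167 [604.968 182.923  82.063] [ 0.611 -1.109 -0.935] [-0.431  0.176 -0.009]
now B [-7.883 -0.095 10.07 ] tilt/yaw [ 1.255 -0.351  0.001]
[-7.0, 10.5, 0.3] [605.856 186.379  79.196] [ 0.236 -0.023  0.392 -0.    -0.051 -0.002]
[-7.0, 10.5, 0.25] [606.614 188.711  75.846] [ 0.351 -0.023  0.791 -0.    -0.101 -0.002]
[-7.0, 10.0, 0.2] [607.319 190.88   71.878] [ 0.428 -0.023  1.242 -0.    -0.151 -0.002]
[-7.0, 9.0, 0.15] [607.969 192.882  67.301] [ 0.469 -0.023  1.744 -0.    -0.201 -0.002]
[-7.0, 8.0, 0.1] [608.564 194.712  62.622] [ 0.488 -0.022  2.249 -0.    -0.251 -0.002]
[-7.0, 6.0, 0.0] [609.578 197.835  53.   ] [ 0.466 -0.022  3.266 -0.001 -0.351 -0.001]
[-7.0, 2.5, 0.0] [609.578 197.835  49.5  ] [ 0.345 -0.022  3.594 -0.001 -0.351 -0.001]
```

```bash
python3 -m pendant '[[0,0.07,0,0.18,0,-0.025,0],[0,0.15,0,0.37,0,-0.05,0],[0,0.21,0,0.57,0,-0.075,0],[0,0.26,0,0.77,0,-0.1,0],[0,0.3,0,0.99,0,-0.125,0],[0,0.34,0,1.21,0,-0.15,0],[0,0.34,0,1.21,0,-0.15,0],[0,0.34,0,1.21,0,-0.15,0],[0,0.34,0,1.21,0,-0.15,0]]'|grep ^force; python3 goto.py -7,9,0.15 -7,8,0.1 -7,6,0 -7,2.5,0 -7,1,0
```

```text
force: [-0.2, -0.2, -1.0]
9.8667 [607.261 189.79   71.827] [-0.207 -0.169 -0.956] [-0.217  0.101 -0.003]
now B [-8.022 -0.18   9.896] tilt/yaw [ 1.255 -0.201  0.001]
[-7.0, 9.0, 0.15] [607.969 192.882  67.301] [ 0.219 -0.028  0.507 -0.    -0.051 -0.001]
[-7.0, 8.0, 0.1] [608.564 194.712  62.622] [ 0.315 -0.028  1.003 -0.    -0.101 -0.001]
[-7.0, 6.0, 0.0] [609.578 197.835  53.   ] [ 0.445 -0.028  2.012 -0.    -0.201 -0.001]
[-7.0, 2.5, 0.0] [609.578 197.835  49.5  ] [ 0.375 -0.028  2.355 -0.    -0.201 -0.001]
[-7.0, 1.0, 0.0] [609.578 197.835  48.   ] [ 0.345 -0.028  2.502 -0.    -0.201 -0.001]
```

```bash
python3 -m pendant '[[0,0.09,0,0.25,0,-0.025,0],[0,0.15,0,0.5,0,-0.05,0],[0,0.21,0,0.75,0,-0.075,0],[0,0.26,0,1,0,-0.1,0],[0,0.31,0,1.25,0,-0.125,0],[0,0.34,0,1.5,0,-0.15,0],[0,0.36,0,1.75,0,-0.175,0],[0,0.38,0,2.0,0,-0.2,0],[0,0.34,0,2.2,0,-0.2,0],[0,0.32,0,2.35,0,-0.2,0],[0,0.32,0,2.35,0,-0.2,0],[0,0.32,0,2.35,0,-0.2,0]]'|grep ^force; python3 goto.py -9,1,0 -9,0,0
```

```text
force: [0.3, -0.7, -1.0]
10.8667 [609.66  197.578  49.456] [ 0.337 -0.705 -1.042] [ 0.001  0.035 -0.012]
now B [-7.22  -0.111  2.458] tilt/yaw [1.256 0.    0.   ]
[-9.0, 1.0, 0.0] [608.96  195.933  48.   ] [-0.178 -0.016  0.146 -0.     0.    -0.001]
[-9.0, 0.0, 0.0] [608.96  195.933  47.   ] [-0.178 -0.016  0.246 -0.     0.    -0.001]
```

Level and clear. I slide nose-ward to centre the eye on the shank, so the head overhangs both ends, then lower gently.

```bash
python3 -m pendant '[[0,-0.2,0,0,0,0,0],[0,-0.4,0,0.05,0,0,0],[0,-0.6,0,0.1,0,0,0],[0,-0.7,0,0.15,0,0,0],[0,-0.7,0,0.17,0,0,0],[0,-0.7,0,0.19,0,0,0],[0,-0.7,0,0.19,0,0,0],[0,-0.7,0,0.19,0,0,0]]'|grep ^force; python3 goto.py -14,0,0; python3 -m pendant '[[0,0,0,0.02,0,0,0],[0,0,0,0.04,0,0,0],[0,0,0,0.05,0,0,0],[0,0,0,0.05,0,0,0]]'|grep ^force; python3 goto.py|grep -v clock
```

```text
force: [0.8, -0.1, -1.3]
11.5333 [607.559 191.569  47.659] [ 0.839 -0.073 -1.283] [-0.047  0.039  0.031]
now B [-13.581  -0.04    0.653] tilt/yaw [ 1.257 -0.     0.   ]
[-14.0, 0.0, 0.0] [607.415 191.177  47.   ] [-0.042 -0.002  0.066 -0.    -0.     0.   ]
force: [0.1, -0.7, 2.3]
11.8667 [607.628 191.566  47.443] [ 0.076 -0.698  2.321] [0.074 0.223 0.   ]
now B [-13.559  -0.108   0.427] tilt/yaw [ 1.257 -0.    -0.   ]
```

```bash
python3 -m pendant '[[0.15,0,0,0,0,0,0],[0.25,0,0,0,0,0,0],[0.35,0,0,0,0,0,0],[0.35,0,0,0,0,0,0],[0.35,0,0,0,0,0,0],[0.35,0,0,-1,0,0,0],[0.35,0,0,-2.5,0,0,0],[0.35,0,0,-5,0,0,0],[0.35,0,0,-9,0,0,0],[0.35,0,0,-12,0,0,0],[0.35,0,0,-12,0,0,0],[0.35,0,0,-12,0,0,0]]'; python3 - <<'E'
from h import *
for n in("wrist","scene","side"): cv2.imwrite(f"pics/{n}8.png",robot.capture(n))
w,s,d=[cv2.imread(f"pics/{n}8.png") for n in("wrist","scene","side")]
cv2.imwrite("pics/m8.png",np.vstack([np.hstack([cv2.resize(s[205:295,220:340],(400,300),interpolation=cv2.INTER_CUBIC),cv2.resize(d[195:255,300:380],(400,300),interpolation=cv2.INTER_CUBIC)]),np.hstack([w[180:480,120:520],s[120:420:1,120:520]])]))
E
```

```text
clock: 12.87
position: [609.2, 191.9, 170.7]
orientation: [[0.309, 0.951, 0.005], [0.951, -0.309, 0.002], [0.004, 0.004, -1.0]]
force: [-0.4, -0.2, -0.3]
grip_width: 0.35
grip_force: 0.0
```

View pics/m8.png

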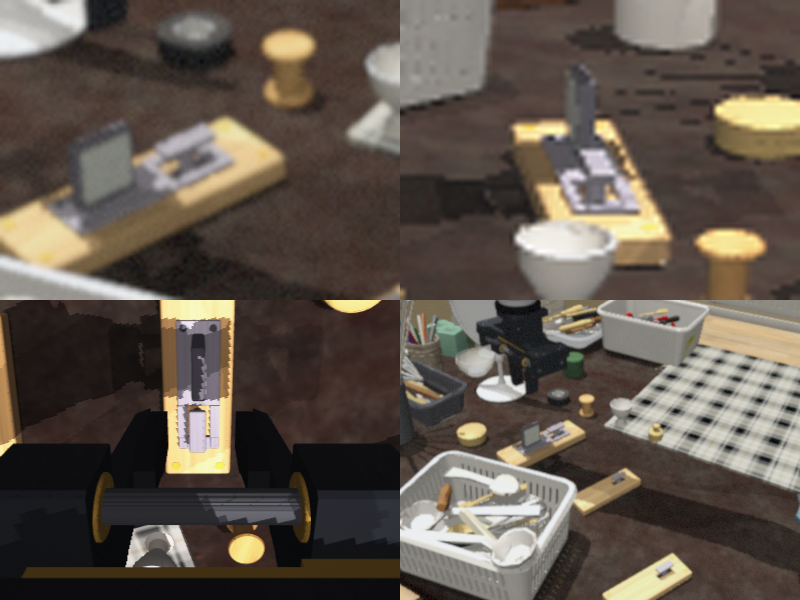

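The holder lies flat and lengthwise on the large block (scene panel about 105,185). The stud's head stands above the eye with its shank inside it (side panel about 598,175). The bystanders are where they were, and the gripper is clear.

```bash
python3 -c "
from rig import robot
print(robot.job_done())"
```

```text
the job is handed in; nothing more can be done
None
```

The ticket holder is hooked under the stud head and lies flat, lengthwise on the large block; I let go, moved the gripper clear and handed the job in at about 13 s, with contact forces of only a few newtons and the other things left in place.

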